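# Clamp the refilled paint marker and snap its cap home

## Robot

A 6-joint arm with a two-finger parallel gripper is mounted at the origin on the work surface. World frame = base frame: x ahead of the robot, y to its left, z up, the work surface at z = 0. Lengths are in mm, angles in rad, forces in N, time in s.
With the tool pointing down it reaches from about 350 to 775 mm from the base axis. Payload 7.3 kg.
Tool frame: the origin (TCP) lies at the very end of the fingers, on their centre line; the grasp point (between the pads) lies behind it (bot.grip_point_offset is the z of the grasp point in the tool frame, in mm); z points along the fingers, y is the line along which they close (so a half turn about z gives the same grasp; the last joint's range is limited). The gripper opens to 92 mm and grips with 3 to 60 N. Pads are 19 mm wide; open, the fingers measure 130 mm over their backs; the gripper's body (75 mm by 190 mm) begins 47 mm behind the grasp point.
Start: joints at [-1.322, 0.342, 1.524, -0, 1.275, -0.146], TCP at [201.951, -484.624, 226.741] pointing down, gripper open.
Joint ranges: [-2.53, 2.53], [-0.77, 2.02], [0.04, 2.7], [-1, 4.14], [0.28, 2.66], [-3.11, 3.11]. Speed limits (rad/s): [2.57, 2.57, 3.14, 3.14, 3.14, 3.14].

## Interface

Orientations are given as [roll, pitch, yaw] about the fixed x, y, z axes, in that order (R = Rz(yaw) Ry(pitch) Rx(roll)).
In Python, from plant import bot gives the robot as it stands. The module is installed in compiled form; this text tells all that it offers.
- The arm moves only by the shell command python3 -m crank 'ROWS'. ROWS is JSON, a list that holds one entry, the list of rows, each a list of 5 numbers: the opening, from 0 (shut) to 1 (fully open), then the shift along the tool's x, y, z in cm, then the turn about the tool's z in degrees. In form: [[[claw, x, y, z, turn], ...]]. A call has exactly 10 rows; each row is the pose to reach, as a shift and turn from the pose commanded when the call began, along the tool's axes at that moment; what a row does not reach only later rows make up. A row lasts 1/10 s, in which the tool goes at most 50 mm and 8.59 degrees, less where a joint would pass 70% of its speed; a pose out of reach is approached as far as the arm can. A call with a gripper value outside its range is refused whole. The fingers move at their own pace and stop on an object; the grip force is fixed at half the most. Time passes only in rows, so rows that repeat a pose let the fingers close, or fill a call up. It gives the time, the measured TCP pose, the force, the opening and the grip force at its end, in the units of the state.
- bot.get_obs(): the state, without advancing time (a new reading comes with each control period).
- bot.capture(name): name is "scene" or "top" or "wrist"; returns (picture, depth): 384x512x3 uint8, red, green, blue; 384x512 float32, mm along the optical axis (not along the pixel's ray), 0 where there is no reading.
- bot.calibration(name): a dict with "vertical_fov" (degrees; the focal length in pixels is half the picture's height over the tangent of half this angle, whatever the lens; pixels are square), "cx", "cy" (the principal point, pixels), "rvec" (rotation vector, rad) and "tvec" (3), from world to camera coordinates, as OpenCV has them; the wrist camera has in their place "tool_from_camera" (4x4, takes a point from camera to tool coordinates, whose origin is the TCP and whose axes are the flange's). Camera axes: x right, y down, z forward; pixel columns grow to the right and rows downward; lengths in mm; the calibration is good to about 2 mm. A picture is of the moment at which its call begins: read the wrist's pose just before it. calibration takes no time and is no camera call.
- bot.close_job(): hands the job in; it is judged then, once.
The state is a dict: "time": time; "joint_positions": joint angles; "dq": joint speeds; "tau": joint torques, N m; "tool_pos": TCP position; "tcp_rot": TCP orientation; "contact_force": force on the tool from outside, world axes, zero at the start; "moment": the same for the moment, N m; "grip_width": finger opening in mm; "finger_force": force on a finger pad.
Only numpy, scipy, OpenCV 4.12 (cv2) and the standard library are available. Lean on these libraries where they do the work, as an engineer would, in place of code of your own. Each camera call takes 0.05 s, during which the arm holds its last target. There are 200 camera calls.

## Task

The yellow paint marker has just been refilled and stands loose, nib up, in the holding stand. First swing the red handle of the toggle clamp away from the marker and down, over centre to its stop, so that the rubber tip holds the marker in the V-block; then fit the marker's own yellow cap over the nib, press it straight down until it clicks and sits fully home, and keep pressing: finish while still holding the cap pressed down on the clamped marker. Leave the other caps, the refill bottle and the jar of brushes where they stand.

Things in the scene. Friction and masses are not known exactly. Their poses are not given: they have to be found in the camera images.
- fixture: Holding stand fixed to the bench: plywood plate 90 (x) by 215 mm (y), 12 mm thick, wooden V-block (top at z 72 mm) at its -y end, steel push-type toggle clamp along +y at x 0, below z 65 mm but for its handle. Origin: on the bench, under the axis of a 32 mm barrel seated in the V, which opens to +y; z up. The plate spans y -60 to 155 mm. Its x is within 0.3 rad of world x.
- handle_pivot (a point): Centre of the clamp handle's pivot, fixed on the stand at x 0, y 118, z 52 mm of fixture. The handle swings in the stand's y-z plane.
- handle_grip (a point): Centre of the clamp handle's red round grip, 90 mm from the pivot. The grip is 17 mm in diameter and reaches from 40 to 116 mm from the pivot. Upright when open; closed, it lies level, pointing away from the marker, 50 mm above the bench.
- clamp_handle (a joint): Angle of the clamp handle, rad: 0 = upright, open; grows as it swings away from the marker (to the stand's +y) and down. The tip meets the marker at about 1.0, dead centre is 1.5, the stop 1.6 (about level), where it stays locked when let go. Starts at 0 to 0.15; stays where left. A push of 1 to 4 N square to the grip moves it.
- clamp_tip: Black rubber tip, 18 mm in diameter, on the clamp's plunger, axis along the stand's y, 52 mm above the bench. It moves about 16 mm towards the marker as the handle closes, then squeezes the barrel with 15 to 25 N. Origin: on the plunger's rear pin.
- marker: Yellow paint marker, 100 g, upright, nib up, loose on the stand's plate up to 6 mm from the V. Origin: centre of its foot, 12 mm above the bench; z up its axis. Barrel 32 mm in diameter to the shoulder at z 105 mm; white neck 23 mm in diameter to z 119, with 4 sprung lugs at z 112 standing out 3 mm; taper to 14 mm in diameter at z 133; nib 8 x 12 mm, top at z 148.
- cap_yellow: Yellow snap cap standing mouth down, 32 mm outside diameter, 52 mm tall, 18 g. Origin: centre of its open underside; z up. Snap rim in the mouth: bore 25 mm; wider and 48 mm deep inside. The rim meets the marker's lugs 11 mm above home, needs 7 to 12 N, then clicks (the lugs pull it down with about 10 N) and stops on the shoulder: home is origin at z 105 mm of marker (117 mm above the bench).
- cap_orange: Orange cap of another marker, same shape as the yellow cap, standing on the bench: leave alone. Origin: centre of its underside.
- cap_blue: Blue cap of another marker, same shape as the yellow cap, standing on the bench: leave alone. Origin: centre of its underside.
- refill: White refill bottle with a yellow label, 56 mm in diameter, 135 mm tall: leave alone. Origin: centre of its underside.
- brush_jar: Glass jar of paint brushes, 76 mm in diameter, 105 mm tall, brushes up to 220 mm: leave alone. Origin: centre of its underside.
Not all that is in view belongs to the job. Of the things like the cap_yellow, leave any that is green; of the rest the larger one is meant.

How it is judged (in metres and radians):
On the way, in this order (a step that is already met when the one before it is completed fails the run):
1. the clamp handle is over centre at its stop and the rubber tip holds the marker in the V-block (value of joint clamp_handle above 1.54 rad and contact force between clamp_tip and marker above 6 N and horizontal distance between marker and fixture below 0.004 m), for 0.3 s.
2. the yellow cap has snapped past the lugs and sits on the marker's shoulder (z of cap_yellow in the frame of marker between 0.102 and 0.1068 m and horizontal distance between cap_yellow and marker below 0.004 m and angle between the z axis of cap_yellow and the z axis of marker, either way round below 0.08 rad), for 0.2 s.
At the end, for the whole second after the job is handed in: Clamp handle over centre (above 1.54 rad), rubber tip on the marker with over 6 N, marker upright within 5 mm of the V's axis; yellow cap home on the shoulder (within 1.8 mm, in line within 0.08 rad), fingers still on it and pressing it onto the marker with over 4 N (value of joint clamp_handle above 1.54 rad and contact force between clamp_tip and marker above 6 N and horizontal distance between marker and fixture below 0.005 m and angle between marker's own z axis and vertical below 0.08 rad and z of cap_yellow in the frame of marker between 0.102 and 0.1068 m and horizontal distance between cap_yellow and marker below 0.005 m and angle between the z axis of cap_yellow and the z axis of marker, either way round below 0.08 rad and contact force between the fingers and cap_yellow above 3 N and contact force between cap_yellow and marker above 4 N and linear speed of cap_yellow below 0.02 m/s); the arm keeps its last pose, push and grip.
It fails at once if the orange cap was disturbed (distance of cap_orange from where it was at the start of the episode above 0.025 m).
It fails at once if the blue cap was disturbed (distance of cap_blue from where it was at the start of the episode above 0.025 m).
It fails at once if the refill bottle was disturbed (distance of refill from where it was at the start of the episode above 0.025 m).
It fails at once if the brush jar was disturbed (distance of brush_jar from where it was at the start of the episode above 0.025 m).
It also fails if it takes over 51 s, if anything falls off the work surface, if the arm or the gripper's body presses on something with over 40 N, if the wrist force passes 120 N, or if a joint passes its speed limit or range.

## Working session

There is one attempt and no reset: what is moved stays moved. The work goes in short steps, Python scripts to look and compute and a shell command to move; the robot and the scene stay as the last step left them, time stands still between calls to the robot, and variables do not carry over. Pictures are saved under pics/ and viewed, at most 10 in all, crops included, and the job is handed in when it is done.

```bash
mkdir -p pics
cat > h.py <<'E'
import numpy as np, cv2
from plant import bot
from scipy.spatial.transform import Rotation as R
def cam(n):
    c=bot.calibration(n); f=192/np.tan(np.radians(c["vertical_fov"])/2)
    if n=="wrist":
        o=bot.get_obs(); T=np.eye(4); T[:3,:3]=R.from_euler('xyz',o["tcp_rot"]).as_matrix(); T[:3,3]=o["tool_pos"]
        M=T@np.array(c["tool_from_camera"])
    else:
        W=np.eye(4); W[:3,:3]=cv2.Rodrigues(np.array(c["rvec"],float))[0]; W[:3,3]=np.ravel(c["tvec"]); M=np.linalg.inv(W)
    return f,c["cx"],c["cy"],M
def snap(n):
    C=cam(n); p,d=bot.capture(n); return C,p,d
def cloud(C,d):
    f,cx,cy,M=C; v,u=np.mgrid[:384,:512]
    P=np.stack([(u-cx)/f*d,(v-cy)/f*d,d],-1)@M[:3,:3].T+M[:3,3]; P[d==0]=np.nan; return P
def ray(C,u,v,z):
    f,cx,cy,M=C; r=M[:3,:3]@np.array([(u-cx)/f,(v-cy)/f,1]); return M[:3,3]+r*(z-M[2,3])/r[2]
def save(name,p): cv2.imwrite("pics/"+name,p[:,:,::-1])
E
python3 - <<'E'
from h import *
import pickle
D={}
for n in("scene","top","wrist"):
    C,p,d=snap(n); D[n]=(C,p,d)
    print(n,C[3].round(2).tolist(),C[0])
pickle.dump(D,open("d0.pkl","wb"))
save("a.png",np.vstack([D["scene"][1],])); save("b.png",D["top"][1])
print(bot.get_obs()["tcp_rot"],bot.grip_point_offset,bot.calibration("scene"))
E
```

```text
scene [[0.87, 0.36, -0.33, 862.09], [0.48, -0.66, 0.58, -446.79], [-0.01, -0.66, -0.75, 745.15], [0.0, 0.0, 0.0, 1.0]] 359.7532640405563
top [[0.02, -1.0, 0.08, 467.13], [-1.0, -0.02, -0.01, 32.4], [0.01, -0.08, -1.0, 1247.99], [0.0, 0.0, 0.0, 1.0]] 410.77976083389603
wrist [[0.38, -0.89, -0.25, 267.41], [-0.92, -0.37, -0.1, -457.79], [-0.0, 0.27, -0.96, 384.05], [0.0, 0.0, 0.0, 1.0]] 339.70918084609895
[-3.14054687e+00 -1.36679981e-04  3.94791123e-01] -18.8 {'vertical_fov': 56.177602421232734, 'cx': 257.906811052168, 'cy': 190.4024309909125, 'rvec': array([ 2.35433122,  0.60260762, -0.2446714 ]), 'tvec': array([-529.08374127, -105.62369879, 1098.62706006])}
```

View pics/a.png

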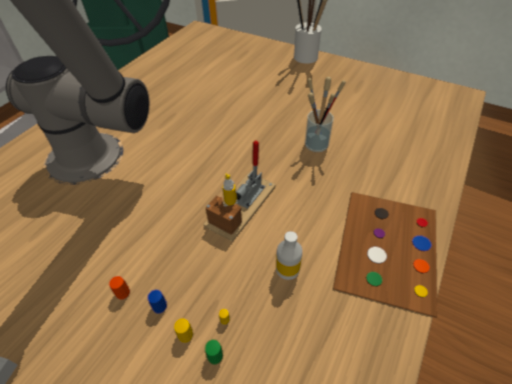

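View pics/b.png

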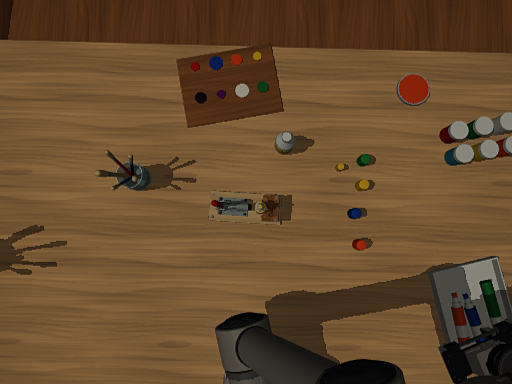

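Scene: the large yellow cap is at (183,330) with a small decoy at (224,316). The marker nib is at (228,180), the red handle at (256,155) and the bottle at (289,255). Top: the cap is at (364,185), the marker at (261,207), the handle at (214,203) and the jar at (133,177).

Run:
```python
from h import *
import pickle
D=pickle.load(open("d0.pkl","rb"))
rng={"yellow":((20,120,60),(34,255,255)),"red":((0,150,40),(6,255,255)),"red2":((172,120,40),(180,255,255)),"blue":((108,150,40),(125,255,255)),"green":((60,120,30),(85,255,255))}
for n in("scene","top"):
    C,p,d=D[n]; P=cloud(C,d); H=cv2.cvtColor(p,cv2.COLOR_RGB2HSV)
    for k,(a,b) in rng.items():
        m=cv2.inRange(H,a,b); N,L,S,c=cv2.connectedComponentsWithStats(m)
        for i in range(1,N):
            if S[i,4]<15: continue
            Q=P[L==i]; Q=Q[~np.isnan(Q[:,0])]
            if len(Q)<5: continue
            md=np.median(Q,0)
            if abs(md[1])>450 or md[0]>760 or md[2]<-20: continue
            t=Q[Q[:,2]>np.percentile(Q[:,2],95)-4]
            print(n,k,c[i].round(1),S[i].tolist(),"med",md.round(),"z",np.percentile(Q[:,2],[2,98]).round(),"top",((t.min(0)+t.max(0))/2).round(1))
C,p,d=D["top"];P=cloud(C,d)
# plate: points z 6..18 around
reg=P[180:230,195:300].reshape(-1,3); q=reg[(reg[:,2]>7)&(reg[:,2]<18)]
r=cv2.minAreaRect(q[:,:2].astype(np.float32)); print("plate",r,cv2.boxPoints(r).round())
reg=P[180:230,195:320].reshape(-1,3)
for lo,hi in((62,80),(110,175)):
    q=reg[(reg[:,2]>lo)&(reg[:,2]<hi)]; r=cv2.minAreaRect(q[:,:2].astype(np.float32)); print(lo,len(q),np.median(q,0).round(),r)
big=[cv2.resize(D["scene"][1][130:250,190:290],None,fx=4,fy=4,interpolation=2),]
save("c.png",np.hstack([big[0],cv2.resize(D["top"][1][180:230,195:295],(400,480),interpolation=2)]))
# jar
q=P[140:205,90:170].reshape(-1,3);q=q[(q[:,2]>60)&(q[:,2]<230)];print("jar",q.min(0).round(),q.max(0).round())
q=P[120:165,265:310].reshape(-1,3);q=q[q[:,2]>60];print("bot",np.median(q,0).round(),q.min(0).round(),q.max(0).round())
```

```text
scene yellow [227.2 175.7] [225, 173, 6, 6, 31] med [517.  15. 155.] z [ -2. 160.] top [517.2  14.6 157.9]
scene yellow [229.7 195.7] [222, 184, 15, 22, 215] med [526.   5.  94.] z [ 18. 117.] top [518.4  12.6 119.4]
scene yellow [287.3 268.7] [276, 259, 25, 18, 255] med [722. -78.  42.] z [19. 64.] top [716.7 -67.5  62.8]
scene yellow [223.9 316.1] [218, 308, 12, 17, 153] med [ 651. -226.   31.] z [-2. 36.] top [ 647.7 -224.1   34.2]
scene yellow [183.1 329.9] [174, 318, 19, 25, 371] med [ 600. -292.   48.] z [-1. 53.] top [ 594.3 -289.1   51.6]
scene red [255.1 153.2] [253, 141, 5, 25, 110] med [527. 129. 134.] z [ 97. 167.] top [525.1 134.1 164.9]
scene blue [156.8 301.1] [149, 291, 17, 22, 264] med [ 518. -270.   47.] z [ 8. 53.] top [ 510.5 -267.4   51.4]
scene green [213.5 351.4] [206, 340, 16, 24, 282] med [ 676. -298.   50.] z [13. 53.] top [ 672.2 -294.8   51.3]
top yellow [277.5 148.4] [275, 140, 7, 14, 35] med [691. -29.  50.] z [25. 70.] top [697.5 -29.5  69. ]
top yellow [339.2 166.6] [335, 163, 9, 9, 53] med [ 646. -215.   33.] z [ 3. 39.] top [ 646.3 -217.3   37.4]
top
[... 554 characters left out ...]
 [348, 208, 13, 10, 97] med [ 508. -258.   51.] z [14. 58.] top [ 508.2 -259.8   56.7]
top green [363.5 159.2] [357, 154, 14, 12, 112] med [ 668. -284.   51.] z [13. 56.] top [ 669.6 -288.8   54.4]
plate ((528.289306640625, 65.10008239746094), (148.06625366210938, 292.1357116699219), 1.4154149293899536) [[451. 209.]
 [458. -83.]
 [606. -79.]
 [599. 213.]]
62 432 [517. -10.  72.] ((520.1248779296875, 50.51600646972656), (171.2413330078125, 73.67005920410156), 86.26908874511719)
110 154 [519.  26. 137.] ((516.5227661132812, 77.58036804199219), (143.8179168701172, 27.679441452026367), 89.97463989257812)
jar [547. 337.  60.] [646. 443. 226.]
bot [704. -45.  96.] [683. -75.  60.] [736. -21. 139.]
```

View pics/c.png

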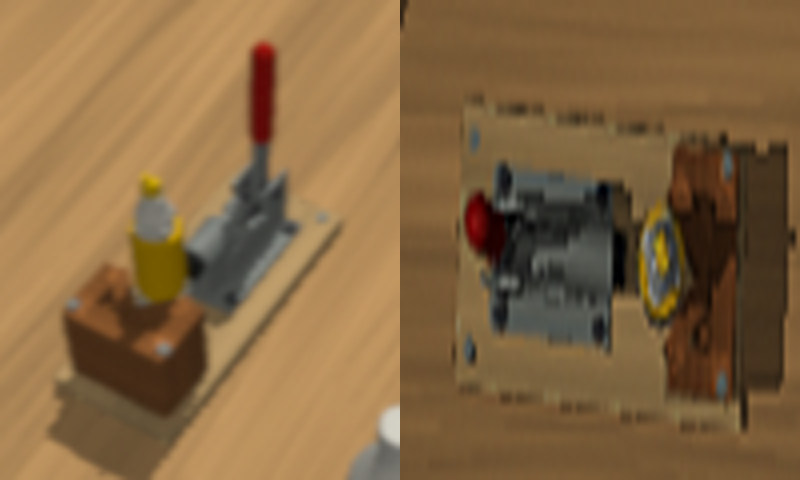

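Overview crop: the marker stands about 5 mm off the V towards the clamp, and the handle is almost upright. The stand's yaw is about -0.066. From two views, the cap is at about (593,-286) with top z 52–55, and the marker at about (517,17). I'll close the fingers and move towards the handle.

```bash
cat > go.py <<'E'
import sys
from h import *
o=bot.get_obs(); x,y,z,w=map(float,sys.argv[1:5])
Rm=R.from_euler('xyz',o["tcp_rot"]).as_matrix()
d=Rm.T@(np.array([x,y,z])-o["tool_pos"])/10; dy=(w-o["tcp_rot"][2]+np.pi)%(2*np.pi)-np.pi
print("pos",o["tool_pos"].round(1),"rot",o["tcp_rot"].round(3),"t",o["time"],"F",o["contact_force"].round(1)); print("shift cm",d.round(2),"turn",-np.degrees(dy).round(1))
E
python3 go.py 518 70 227 1.505
python3 -m crank '[[[0,5,-3.9,0,-6.4],[0,10,-7.8,0,-12.7],[0,15,-11.7,0,-19],[0,20,-15.6,0,-25.5],[0,25,-19.5,0,-32],[0,30,-23.4,0,-38],[0,35,-27.3,0,-45],[0,40,-31.2,0,-51],[0,45.5,-35.1,0,-57],[0,50.5,-39,0,-63.6]]]'
python3 go.py 518 70 227 1.505
```

```text
pos [ 201.9 -484.3  226.2] rot [-3.141 -0.     0.395] t 0.15 F [-0.3 -0.3 -0. ]
shift cm [ 5.050e+01 -3.901e+01 -3.000e-02] turn -63.6
time: 1.15
tool_pos: [449.4, -47.8, 226.7]
tcp_rot: [3.141, 0.0, 1.509]
contact_force: [1.6, -1.1, 1.0]
grip_width: 16.2
finger_force: 0.0
pos [449.4 -47.8 226.7] rot [3.141 0.    1.509] t 1.15 F [ 1.6 -1.1  1. ]
shift cm [12.18  6.12 -0.03] turn 0.3
```

```bash
python3 -m crank '[[[0,4,2,0,0],[0,8,4,0,0],[0,12.2,6.1,0,0.3],[0,12.2,6.1,0,0.3],[0,12.2,6.1,0,0.3],[0,12.2,6.1,0,0.3],[0,12.2,6.1,0,0.3],[0,12.2,6.1,0,0.3],[0,12.2,6.1,0,0.3],[0,12.2,6.1,0,0.3]]]'
python3 - <<'E'
from h import *
C,p,d=snap("wrist"); save("w1.png",p); P=cloud(C,d); print(C[3].round(2).tolist())
H=cv2.cvtColor(p,cv2.COLOR_RGB2HSV)
for k,m in(("red",cv2.inRange(H,(0,150,40),(6,255,255))|cv2.inRange(H,(172,120,40),(180,255,255))),("yel",cv2.inRange(H,(20,120,60),(34,255,255)))):
    N,L,S,c=cv2.connectedComponentsWithStats(m)
    for i in range(1,N):
        if S[i,4]<40: continue
        Q=P[L==i];Q=Q[~np.isnan(Q[:,0])]
        print(k,c[i].round(1),S[i].tolist(),np.median(Q,0).round(1),Q.min(0).round(),Q.max(0).round())
        if k=="red":
            for z in range(80,175,15):
                s=Q[abs(Q[:,2]-z)<5]
                if len(s):print(z,s.mean(0).round(1),len(s))
E
```

```text
time: 2.15
tool_pos: [517.7, 67.4, 226.9]
tcp_rot: [3.141, 0.0, 1.499]
contact_force: [0.3, -0.2, 0.3]
grip_width: 0.3
finger_force: 0.0
[[1.0, -0.07, -0.02, 521.81], [-0.07, -0.96, -0.27, 138.24], [-0.0, 0.27, -0.96, 384.78], [0.0, 0.0, 0.0, 1.0]]
red [256.6 100.9] [244, 87, 26, 30, 572] [523.2 138.5 165.7] [515. 128.  12.] [531. 153. 170.]
125 [522.6 127.8 127. ] 2
140 [520.9 130.3 141.5] 10
155 [521.1 135.3 157.4] 5
170 [523.4 138.5 166.8] 348
yel [259.4 223.8] [243, 213, 34, 25, 498] [518.2  31.1  90. ] [500.   8.  48.] [533.  76. 233.]
yel [426.1 250.4] [403, 235, 66, 33, 1139] [695.3 -29.6  41.4] [683. -64.  -1.] [772. -23.  66.]
yel [245.9 265.5] [244, 254, 5, 25, 62] [517.  100.  309.5] [516.  98. 303.] [517. 102. 312.]
yel [262.9 285.3] [261, 255, 5, 59, 189] [520.8  95.8 312.4] [520.  88. 304.] [522. 101. 315.]
yel [245.5 293.9] [244, 280, 5, 28, 87] [516.5  94.8 313.5] [516.  90. 310.] [517.  98. 315.]
yel [236.1 331.8] [33, 325, 357, 13, 2212] [519.7  88.  319. ] [ 210. -150.    1.] [548.  93. 322.]
```

View pics/w1.png

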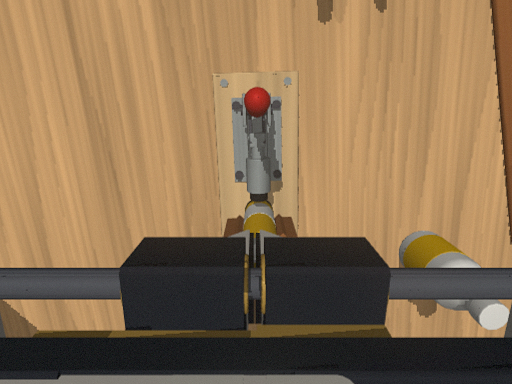

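Wrist view: the red grip end is at (257,101), the far plate edge runs from (214,73) to (297,71), and the marker is at (259,215), partly hidden by the fingers.

Run:
```python
from h import *
C=cam("wrist")
a=ray(C,214,73,12);b=ray(C,297.5,71,12);e=ray(C,222,222,12);f=ray(C,298.5,217,12)
print(a,b,np.linalg.norm(a-b),e,f); x=(b-a)/np.linalg.norm(b-a);y=np.array([-x[1],x[0],0])
for Y in(0,118):print(Y,(a+b)/2+y*(Y-155)); print(np.arctan2(x[1],x[0]))
for s in((a,e),(b,f)): q=s[0]-s[1];print(np.arctan2(-q[0],q[1]))
print(ray(C,257,101,164))
```

```text
[482.17915901 169.65329181  12.        ] [568.41322522 165.37258327  12.        ] 86.34024924832772 [474.48708768   6.27814484  12.        ] [563.51589035   6.01592318  12.        ]
0 [517.61136576  12.70355978  12.        ]
-0.049599859551339116
118 [523.4617497  130.55844091  12.        ]
-0.049599859551339116
-0.04704751766695364
-0.030722242670705738
[523.46376405 138.53100447 164.        ]
```

```bash
python3 -m crank '[[[0,2,0.1,4.5,0],[0,3.6,0.1,9,0],[0,3.6,0.1,9,0],[0,4.5,0.1,9,0],[0,5.6,0.1,9,0],[0,6.7,0.1,9.1,0],[0,8.7,0.1,9.6,0],[0,10.5,0.1,10.7,0],[0,11.3,0.1,11.4,0],[0,12,0.1,12.2,0]]]'
python3 go.py 526 200.6 82.9 1.505
```

```text
time: 3.2
tool_pos: [527.9, 188.4, 105.3]
tcp_rot: [3.14, -0.0, 1.5]
contact_force: [0.1, 0.2, 2.3]
grip_width: 0.5
finger_force: 0.3
pos [527.9 188.4 105.3] rot [ 3.14 -0.    1.5 ] t 3.2 F [0.1 0.2 2.3]
shift cm [ 1.2  -0.28  2.24] turn -0.3
```

```bash
python3 -m crank '[[[0,0.5,-0.2,0.8,0],[0,0.9,-0.2,1.6,0],[0,1.2,-0.2,2.3,0],[0,1.5,-0.2,3.1,0],[0,1.7,-0.2,3.9,0],[0,1.75,-0.2,4.4,0],[0,1.75,-0.2,4.7,0],[0,1.75,-0.2,4.9,0],[0,1.75,-0.2,5.0,0],[0,1.75,-0.2,5.0,0]]]'
python3 go.py 526 206 150 1.505
```

```text
time: 4.2
tool_pos: [526.5, 205.1, 58.0]
tcp_rot: [3.14, -0.0, 1.5]
contact_force: [-10.2, -3.0, 27.3]
grip_width: 0.4
finger_force: 13.8
pos [526.5 205.1  58. ] rot [ 3.14 -0.    1.5 ] t 4.2 F [-10.2  -3.   27.3]
shift cm [ 0.09 -0.04 -9.2 ] turn -0.3
```

```bash
python3 -m crank '[[[0,0,0,-3,0],[0,0,0,-8,0],[0,0,0,-13,0],[0,-2,-1,-17.5,8],[0,-6,-2.5,-17.5,16.5],[0,-10,-4,-17.5,25],[0,-14,-5.5,-17.5,33.5],[0,-18,-7,-17.5,42],[0,-19.5,-7.2,-17.5,50],[0,-19.5,-7.2,-17.5,58]]]'
python3 go.py 440 15 230 0
python3 - <<'E'
from h import *
C,p,d=snap("wrist"); C2,p2,_=snap("scene")
save("w2.png",np.hstack([cv2.resize(p,(440,330)),cv2.resize(p2[130:250,190:310],(330,330),interpolation=2)]))
E
```

```text
time: 5.2
tool_pos: [440.2, 13.5, 229.9]
tcp_rot: [3.141, -0.0, 0.478]
contact_force: [-0.1, 0.1, 0.2]
grip_width: 0.5
finger_force: 0.0
pos [440.2  13.5 229.9] rot [ 3.141 -0.     0.478] t 5.2 F [-0.1  0.1  0.2]
shift cm [ 0.05 -0.14 -0.01] turn 27.4
```

View pics/w2.png

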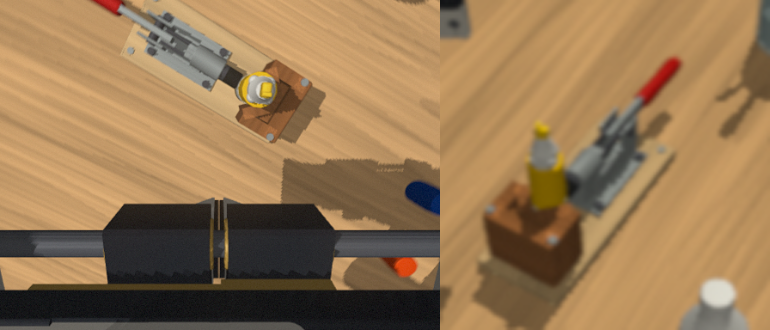

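The handle is level and locked, and the tip is on the marker (wrist nib at about (309,104) in full-size pixels). Next I measure the nib, then move to look at the cap.

```bash
cat > meas.py <<'E'
from h import *
C,p,d=snap("wrist"); H=cv2.cvtColor(p,cv2.COLOR_RGB2HSV); P=cloud(C,d)
m=cv2.inRange(H,(20,110,60),(34,255,255)); m[232:]=0
N,L,S,c=cv2.connectedComponentsWithStats(m)
for i in range(1,N):
    if S[i,4]<30: continue
    Q=P[L==i];Q=Q[~np.isnan(Q[:,0])]; zt=np.percentile(Q[:,2],90); t=Q[Q[:,2]>zt-6]
    tp=Q[abs(Q[:,2]-np.percentile(Q[:,2],95))<2.5]
    print(c[i].round(1),S[i].tolist(),"z90",zt.round(1),"top mid",((tp.min(0)+tp.max(0))/2).round(1),"ext",np.ptp(tp,0).round(1),"n",len(tp))
    # pixel contour of top layer
    mm=((L==i)&(abs(P[...,2]-np.nanpercentile(Q[:,2],95))<4)).astype(np.uint8)
    k=max(cv2.findContours(mm,0,2)[0],key=cv2.contourArea); (u,v),r=cv2.minEnclosingCircle(k); print("  circ",u,v,r,ray(C,u,v,np.percentile(Q[:,2],95)).round(1))
E
python3 meas.py
python3 -m crank '[[[0.65,-0.8,4.3,0,4],[0.65,-1.7,8.6,0,8],[0.65,-2.6,13,0,12],[0.65,-3.5,17.3,0,16],[0.65,-4.4,21.6,0,20],[0.65,-5.3,26,0,24],[0.65,-6.2,30.5,0,27.4],[0.65,-6.2,30.5,0,27.4],[0.65,-6.2,30.5,0,27.4],[0.65,-6.2,30.5,0,27.4]]]'
python3 meas.py
```

```text
[292.1 104.3] [278, 84, 41, 43, 473] z90 118.0 top mid [518.   14.2 117.7] ext [30.9 27.9  3.6] n 296
  circ 302.4166564941406 105.41666412353516 21.229337692260742 [518.1  13.4 118.4]
[310.7 106.3] [303, 97, 16, 19, 240] z90 160.6 top mid [515.3  11.4 160.8] ext [4.9 7.  3.1] n 61
  circ 311.58087158203125 107.69117736816406 7.702693462371826 [517.3  12.8 160.9]
[321.3 108.1] [319, 98, 5, 20, 34] z90 129.1 top mid [519.7   1.4 131.1] ext [3.9 0.3 2.4] n 4
  circ 319.0 114.0 9.999999747378752e-05 [517.8   1.2 131.1]
time: 6.35
tool_pos: [528.8, -281.4, 229.5]
tcp_rot: [-3.141, 0.001, 0.012]
contact_force: [-0.1, 0.7, -1.1]
grip_width: 59.6
finger_force: 0.0
[19.8  3.5] [0, 0, 41, 11, 290] z90 45.0 top mid [684.1 -57.2  46.9] ext [ 1.9 12.3  4.9] n 26
  circ 7.5 1.0 7.566473007202148 [683.8 -59.3  46.9]
[195.7  50.9] [183, 38, 27, 27, 507] z90 35.6 top mid [ 647.1 -222.5   35.3] ext [18.9 18.7  3.8] n 341
  circ 193.0497589111328 49.481040954589844 11.236333847045898 [ 647.  -222.3   35.9]
[260.4 107. ] [244, 90, 33, 34, 842] z90 52.8 top mid [ 594.  -288.1   52.3] ext [28.8 28.8  3.4] n 731
  circ 260.5 107.53448486328125 15.923988342285156 [ 594.2 -287.6   53.1]
```

```bash
python3 go.py 594.1 -287.8 80 0.012
python3 -m crank '[[[0.65,3.3,0.3,4,0],[0.65,6.53,0.55,8,0],[0.65,6.53,0.55,12,0],[0.65,6.53,0.55,15,0],[0.65,6.53,0.55,15,0],[0.65,6.53,0.55,15,0],[0.65,6.53,0.55,15,0],[0.65,6.53,0.55,15,0],[0.65,6.53,0.55,15,0],[0.65,6.53,0.55,15,0]]]'
python3 go.py 594.1 -287.8 10 0.012
```

```text
pos [ 528.9 -281.3  229.8] rot [-3.141  0.     0.012] t 6.4 F [0.6 0.2 0.3]
shift cm [ 6.51  0.74 14.98] turn 0.0
time: 7.4
tool_pos: [594.5, -288.0, 80.8]
tcp_rot: [3.141, -0.001, 0.009]
contact_force: [-0.0, 0.3, 0.5]
grip_width: 59.7
finger_force: 0.0
pos [ 594.5 -288.    80.8] rot [ 3.141e+00 -1.000e-03  9.000e-03] t 7.4 F [-0.   0.3  0.5]
shift cm [-0.05 -0.03  7.08] turn -0.2
```

```bash
python3 -m crank '[[[0.65,0,0,3.5,0],[0.65,0,0,6.7,0],[0.65,0,0,6.7,0],[0.2,0,0,6.7,0],[0.2,0,0,6.7,0],[0.2,0,0,6.7,0],[0.2,0,0,6.7,0],[0.2,0,0,6.7,0],[0.2,0,0,6.7,0],[0.2,0,0,6.7,0]]]'
python3 - <<'E'
from h import *
o=bot.get_obs();print(o["grip_width"],o["finger_force"],o["contact_force"])
E
```

```text
time: 8.4
tool_pos: [595.0, -288.2, 14.3]
tcp_rot: [3.14, -0.002, 0.009]
contact_force: [-0.3, 1.3, 6.8]
grip_width: 32.4
finger_force: 30.0
32.43236526424936 30.002278480678797 [-0.33254379  1.25511085  6.76099298]
```

```bash
python3 -m crank '[[[0.2,0,0,-3,0],[0.2,0,0,-8,0],[0.2,0,0,-13,0],[0.2,0,0,-18,0],[0.2,0,0,-21,0],[0.2,-1.5,-5,-21,0],[0.2,-2.7,-10,-21,0],[0.2,-3.9,-15,-21,0],[0.2,-5.1,-20,-21,0],[0.2,-6,-24,-21,0]]]'
python3 go.py 517.5 13.3 225 0.009
```

```text
time: 9.4
tool_pos: [531.0, -46.4, 223.0]
tcp_rot: [-3.142, -0.0, 0.009]
contact_force: [0.7, -0.2, -0.3]
grip_width: 32.2
finger_force: 30.0
pos [531.  -46.4 223. ] rot [-3.142 -0.     0.009] t 9.4 F [ 0.7 -0.2 -0.3]
shift cm [-1.3  -5.98 -0.2 ] turn -0.0
```

```bash
python3 -m crank '[[[0.2,-0.7,-3,0,0],[0.2,-1.35,-6,1,0],[0.2,-1.35,-6,2,0],[0.2,-1.35,-6,2.8,0],[0.2,-1.35,-6,2.8,0],[0.2,-1.35,-6,2.8,0],[0.2,-1.35,-6,2.8,0],[0.2,-1.35,-6,2.8,0],[0.2,-1.35,-6,2.8,0],[0.2,-1.35,-6,2.8,0]]]'
python3 go.py 517.5 13.3 225 0.009
python3 - <<'E'
from h import *
C,p,d=snap("scene");C2,p2,_=snap("top");C3,p3,_=snap("wrist")
import pickle;pickle.dump((C,p,C2,p2,C3,p3),open("d1.pkl","wb"))
save("e.png",np.hstack([cv2.resize(p[140:220,190:270],(400,400),interpolation=2),cv2.resize(p3,(400,400))]))
E
```

```text
time: 10.4
tool_pos: [518.1, 11.4, 194.9]
tcp_rot: [3.141, -0.0, 0.009]
contact_force: [-0.3, 0.5, -0.0]
grip_width: 32.0
finger_force: 30.0
pos [518.1  11.4 194.9] rot [ 3.141 -0.     0.009] t 10.4 F [-0.3  0.5 -0. ]
shift cm [-0.06 -0.19 -3.01] turn -0.0
```

View pics/e.png

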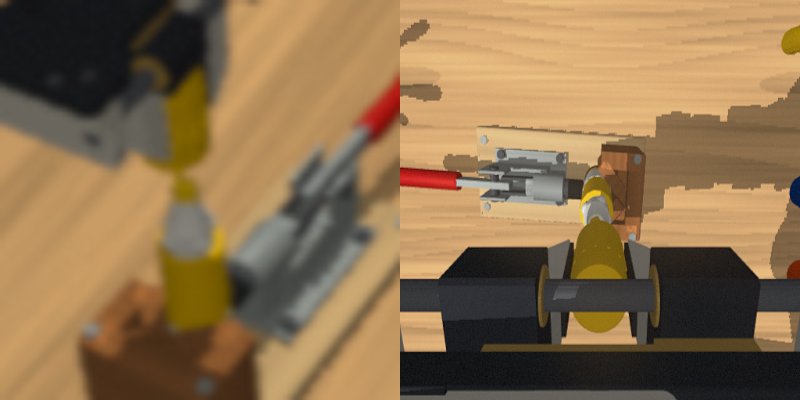

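Scene crop: the cap (mouth at about (178,150)) hangs upright in the fingers, in line above the nib (184,185). Wrist: the handle is level. I'll shift 2 mm in y and lower part way.

```bash
python3 -m crank '[[[0.2,0,-0.2,0,0],[0.2,0,-0.2,0.7,0],[0.2,0,-0.2,1.4,0],[0.2,0,-0.2,2.1,0],[0.2,0,-0.2,2.8,0],[0.2,0,-0.2,3.5,0],[0.2,0,-0.2,4.2,0],[0.2,0,-0.2,4.8,0],[0.2,0,-0.2,4.8,0],[0.2,0,-0.2,4.8,0]]]'
python3 go.py 518.2 13.3 131 0.009
```

```text
time: 11.55
tool_pos: [518.1, 13.6, 146.7]
tcp_rot: [3.141, 0.0, 0.009]
contact_force: [1.0, -0.7, 0.6]
grip_width: 32.1
finger_force: 30.0
pos [518.1  13.6 146.7] rot [3.141 0.    0.009] t 11.55 F [ 1.  -0.7  0.6]
shift cm [0.01 0.03 1.57] turn 0.0
```

```bash
python3 -m crank '[[[0.2,0,0,0.2,0],[0.2,0,0,0.4,0],[0.2,0,0,0.6,0],[0.2,0,0,0.75,0],[0.2,0,0,0.9,0],[0.2,0,0,1.05,0],[0.2,0,0,1.2,0],[0.2,0,0,1.35,0],[0.2,0,0,1.5,0],[0.2,0,0,1.5,0]]]'
python3 go.py 518.2 13.3 131 0.009
```

```text
time: 12.55
tool_pos: [518.1, 13.6, 131.6]
tcp_rot: [3.142, 0.0, 0.009]
contact_force: [1.5, 0.9, -0.7]
grip_width: 32.3
finger_force: 30.0
pos [518.1  13.6 131.6] rot [3.142 0.    0.009] t 12.55 F [ 1.5  0.9 -0.7]
shift cm [0.01 0.03 0.06] turn 0.0
```

```bash
python3 -m crank '[[[0.2,0,0,0.03,0],[0.2,0,0,0.06,0],[0.2,0,0,0.1,0],[0.2,0,0,0.13,0],[0.2,0,0,0.16,0],[0.2,0,0,0.2,0],[0.2,0,0,0.2,0],[0.2,0,0,0.2,0],[0.2,0,0,0.2,0],[0.2,0,0,0.2,0]]]'
python3 - <<'E'
from h import *
C,p,d=snap("scene");C3,p3,d3=snap("wrist")
save("f.png",np.hstack([cv2.resize(p[140:220,190:270],(400,400),interpolation=2),cv2.resize(p3,(400,400))]))
E
```

```text
time: 13.55
tool_pos: [518.4, 13.6, 131.2]
tcp_rot: [3.141, -0.002, 0.009]
contact_force: [-1.4, 1.7, 10.5]
grip_width: 32.1
finger_force: 30.0
```

View pics/f.png

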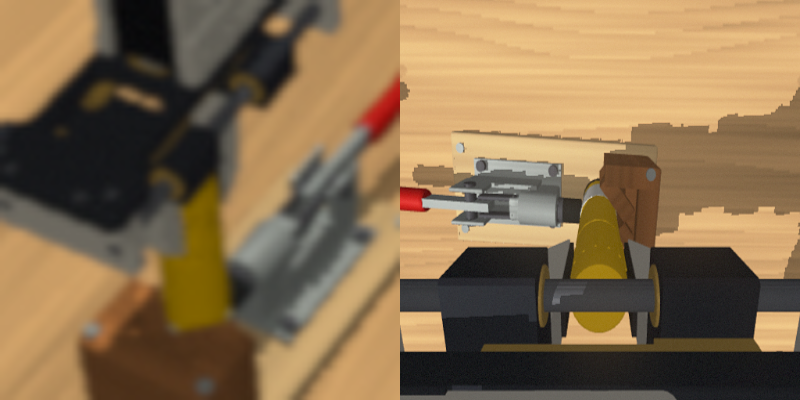

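The cap is down with no white neck showing, the handle is level, and the push is 10.5 N at the home height of 131 mm. I'll press slightly more and check that it holds.

```bash
python3 -m crank '[[[0.2,0,0,0.03,0],[0.2,0,0,0.06,0],[0.2,0,0,0.1,0],[0.2,0,0,0.12,0],[0.2,0,0,0.12,0],[0.2,0,0,0.12,0],[0.2,0,0,0.12,0],[0.2,0,0,0.12,0],[0.2,0,0,0.12,0],[0.2,0,0,0.12,0]]]'
python3 -m crank '[[[0.2,0,0,0,0],[0.2,0,0,0,0],[0.2,0,0,0,0],[0.2,0,0,0,0],[0.2,0,0,0,0],[0.2,0,0,0,0],[0.2,0,0,0,0],[0.2,0,0,0,0],[0.2,0,0,0,0],[0.2,0,0,0,0]]]'
```

```text
time: 14.65
tool_pos: [518.5, 13.6, 131.1]
tcp_rot: [3.141, -0.003, 0.009]
contact_force: [-4.1, 2.2, 20.1]
grip_width: 32.3
finger_force: 30.0
time: 15.65
tool_pos: [518.6, 13.6, 131.1]
tcp_rot: [3.141, -0.003, 0.009]
contact_force: [-5.0, 1.4, 19.6]
grip_width: 32.0
finger_force: 30.0
```

Holding steady at 20 N with no slip, so I'm handing it in.

```bash
python3 -c "
from plant import bot
print(bot.close_job())"
```

```text
the job is handed in; nothing more can be done
None
```

I closed the clamp to its stop, pressed the yellow cap fully down onto the marker, and handed the job in at about 16 s with the arm still holding the cap down at about 20 N; the judge's verdict was not shown.

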